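# Clear the rivet press, free its catch and hold the lever down

## Robot

A 6-joint arm with a two-finger parallel gripper is mounted at the origin on the work surface. World frame = base frame: x ahead of the robot, y to its left, z up, the work surface at z = 0. Lengths are in m, angles in degrees, forces in N, time in s.
With the tool pointing down it reaches from about 0.325 to 0.9 m from the base axis. Payload 6.1 kg.
Tool frame: the origin (TCP) lies midway between the tips of the shut fingers; the grasp point (between the pads) lies 19 mm behind it; z points along the fingers, y is the line along which they close (so a half turn about z gives the same grasp; the last joint's range is limited). The gripper opens to 87 mm and grips with 3 to 60 N. Pads are 19 mm wide; open, the fingers measure 117 mm over their backs; the gripper's body (75 mm by 190 mm) begins 51 mm behind the grasp point.
Start: joints at [-77.069, 12.628, 87.462, -0, 79.91, -7.225], TCP at [0.215, -0.587, 0.223] pointing down, gripper open.
Joint ranges: [-170.65, 170.65], [-52.31, 119.04], [5.05, 147.46], [-71.25, 251.25], [11.57, 151.72], [-153.62, 153.62]. Speed limits (degrees/s): [147.25, 147.25, 172.46, 180, 180, 180].

## Interface

Orientations are given as [roll, pitch, yaw] about the fixed x, y, z axes, in that order (R = Rz(yaw) Ry(pitch) Rx(roll)).
In Python, from plant import env gives the robot as it stands.
- The arm moves only by the tool servo_tool, never from a script. Its argument "moves" is a list that holds one entry, the list of rows, each a list of 4 numbers: the shift along the tool's x, y, z in m, then the turn about the tool's z in rad. In form: [[[dx, dy, dz, spin], ...]]. A call has 1 to 8 rows; each row shifts and turns the commanded pose from where the row before left it, along the tool's axes as they then stand; what a row does not reach is not made up. A row lasts 1/12 s, in which the tool goes at most 41.7 mm and 7.16 degrees, less where a joint would pass 70% of its speed; a pose out of reach is approached as far as the arm can. A call is refused whole if a number of a shift passes 0.0417 or a number of a turn 0.125, either way. A call with a gripper value outside its range is refused whole. "claw" is the finger opening in m, from 0 to 0.087, set as the call begins (left out, the last holds). The fingers move at their own pace and stop on an object; "force" is the grip in N (left out, the last holds). Time passes only in rows, so rows that do not move let the fingers close. It gives the time, the measured TCP pose, the force, the opening and the grip force at its end, in the units of the state.
- env.sense(): the state, without advancing time (a new reading comes with each control period).
- env.camera(name): name is "scene" or "top" or "wrist"; returns (picture, depth): 384x512x3 uint8, red, green, blue; 384x512 float32, m along the optical axis (not along the pixel's ray), 0 where there is no reading.
- env.camera_params(name): a dict with "fx", "fy", "cx", "cy" (pixels), "dist" ([k1, k2, p1, p2, k3] as OpenCV has them; the pictures are not rectified), "rvec" (rotation vector, rad) and "tvec" (3), from world to camera coordinates, as OpenCV has them; the wrist camera has in their place "tool_from_camera" (4x4, takes a point from camera to tool coordinates, whose origin is the TCP and whose axes are the flange's). Camera axes: x right, y down, z forward; pixel columns grow to the right and rows downward; lengths in m; the calibration is good to about 2 mm. A picture is of the moment at which its call begins: read the wrist's pose just before it. camera_params takes no time and is no camera call.
- env.finish_job(): hands the job in; it is judged then, once.
Trained networks look in the newest picture that a camera, given by its name, has taken for a name from the list of things; names that differ only in an ending like _2 or _b are one class to them, and where a whole thing is asked for, a point or a joint stands for the part that bears it (a point fixed in the world has none). Each returns a list of dicts, best first, with "p" (0 to 1); they miss things now and then, are a little off and sometimes report something else, mostly with a low value. They report only what shows in the picture. A call takes as long as a camera call.
- env.search_frame(camera, thing): "point" ([x, y, z] in m, in world coordinates, good to about 4 mm: the middle of the surface that is visible of it).
- env.regions_of(camera, thing): "pixels" (384x512 bool, what is visible of it).
The state is a dict: "time_s": time; "q": joint angles; "joint_velocities": joint speeds; "joint_torque": joint torques, N m; "eef_pos": TCP position; "eef_rot": TCP orientation; "wrist_force": force on the tool from outside, world axes, zero at the start; "ft_torque": the same for the moment, N m; "opening": finger opening in m; "grip_force": force on a finger pad.
Only numpy, scipy, OpenCV 4.12 (cv2) and the standard library are available. Lean on these libraries where they do the work, as an engineer would, in place of code of your own. Each camera call takes 0.05 s, during which the arm holds its last target. There are 200 camera calls.

## Task

Press the rivet home in the blue bench press: first lift the yellow canister by its top handle off the press's round front rest, where it blocks the lever, and set it down gently and upright, wholly on the round green mat, and let go of it. Then flip the red safety catch right over, outward away from the lever, and only then pull the lever by its black handle towards the front of the press and down to its stop, and finish while still holding it there in the fingers. Leave the other things on the bench where they are.

Things in the scene. Friction and masses are not known exactly. Their poses are not given: they have to be found in the camera images.
- press: blue bench-top rivet press, bolted down. Origin: underside, on its middle plane. x points from its front to its back, y to the left of a person standing at its front, z up. Foot 240 x 130 x 20 mm (x -90 to +150 mm); cheeks and ram guide up to 95 mm high within y +-32 mm; the round steel rest is centred at x = -115, y = 0, radius 46 mm, top at z = 30 mm
- canister: yellow lidded canister, 73 mm diameter, lid top at 88 mm, 0.3 to 0.55 kg, loose, at the start on the press's rest. Origin: centre of its underside, z up. A steel arch handle stands fixed above it: its level bar (round, 10 mm thick, 54 mm long) runs along the canister's x axis, axis of the bar at z = 135 mm; free gap of 42 mm under the bar
- canister_bar (a point): middle of the canister's handle bar, 135 mm above its underside
- mat: round green mat fixed on the bench, 180 mm diameter, 4 mm thick; origin: centre of its underside. It lies left or right of the press, swapping places with the bin
- bin: open orange parts bin fixed on the bench, 150 x 150 x 45 mm; origin: centre of its underside; nothing to do with it
- catch (a joint): angle of the red safety catch in rad about an axis along the press's x through point catch_hinge: 0 to 0.12 closed (its arm lies across the front of the lever and stops it), grows as the paddle swings outward (to the press's -y) and down, stop at 1.3 (fully open). The lever is free from about 1.0. Light (about 1 N at the paddle); it stays where it is left
- catch_hinge (a point): hinge point of the catch: in the press frame x = 31, y = -60, z = 120 mm
- catch_paddle (a point): middle of the catch's red paddle: a round bar of 18 mm diameter and 30 mm long, along the press's x. It sits 65 mm from the hinge; with the catch at 0 it is 46 mm outward (press -y) of the hinge and 46 mm above it. Pinched across its ends (fingers closing along the press's x) it turns freely between the fingers
- lever (a joint): angle of the press lever in rad about an axis along the press's y through point lever_hinge: 0 upright (start), grows as the handle comes to the press's front (-x) and down, stop at 1.15. A spring drives it back to 0: about 3 N at the handle at the start, about 6 to 7 N at the stop. With the catch closed it stops at about 0.1
- lever_hinge (a point): hinge point of the lever: in the press frame x = 50, y = 0, z = 70 mm
- pull_handle: black handle at the lever's top end, 170 mm from the hinge: a round bar of 30 mm diameter, 40 mm long, along the press's y, on a 16 mm steel stem. Origin: its middle. Pinched across its ends (fingers closing along the press's y) it turns between the fingers
- tape_roll: brown roll of packing tape lying flat, 100 mm diameter, 48 mm high; bystander; origin: centre of its underside
- spray: white bottle with blue cap, 54 mm diameter, 150 mm high; bystander; origin: centre of its underside
- carton: small closed cardboard box 120 x 100 x 90 mm high; bystander; origin: centre of its underside
- pen_cup: clear cup, 72 mm diameter, 90 mm high, with pens standing out to 130 mm; bystander; origin: centre of its underside
- screwdriver: screwdriver lying on the bench; bystander; origin: under its middle

How it is judged (in metres and radians):
On the way, in this order (a step that is already met when the one before it is completed fails the run):
1. the canister is lifted clear of the rest, held in the fingers (z of canister in the frame of press above 0.05 m and contact force between canister and the fingers above 0.5 N), for 0.1 s.
2. the canister stands upright wholly on the mat, let go (horizontal distance between canister and mat below 0.058 m and angle between canister's own z axis and vertical below 0.12 rad and contact force between canister and mat above 1 N and contact force between canister and the fingers below 0.2 N and linear speed of canister below 0.03 m/s), for 0.2 s.
3. the catch is flipped over while the lever is still up (value of joint catch above 1.05 rad and value of joint lever below 0.2 rad), for 0.2 s.
At the end, for the whole second after the job is handed in: Canister still, upright (0.12 rad), let go, middle within 58 mm of the mat's middle; catch open past 1.05 rad; lever pulled past 1.05 rad (stop at 1.15) with the fingers still on its black handle (over 2 N), the canister not touching it (all of step 2 and value of joint each of catch, lever above 1.05 rad and contact force between the fingers and pull_handle above 2 N and contact force between canister and pull_handle below 0.2 N); the arm keeps its last pose, push and grip.
It fails at once if the lever is forced against the closed catch (value of joint lever above 0.2 rad and value of joint catch below 0.7 rad).
It fails at once if the canister is tipped over (more than 0.6 rad) (angle between canister's own z axis and vertical above 0.6 rad).
It fails at once if the canister is dropped or slammed onto the mat (over 70 N) (contact force between canister and mat above 70 N).
It fails at once if another thing on the bench is moved by more than 40 mm (distance of any of tape_roll, spray, carton, pen_cup, screwdriver from where it was at the start of the episode above 0.04 m).
It also fails if it takes over 72 s, if anything falls off the work surface, if the arm or the gripper's body presses on something with over 40 N, if the wrist force passes 120 N, or if a joint passes its speed limit or range.

## Working session

There is one attempt and no reset: what is moved stays moved. The work goes in short steps, Python scripts to look and compute and a tool call to move; the robot and the scene stay as the last step left them, time stands still between calls to the robot, and variables do not carry over. Pictures are saved under pics/ and viewed, at most 10 in all, crops included, and the job is handed in when it is done.

Besides the shell and the picture viewer there is one more tool, called as name(argument=value, ...), one argument or row to a line, values as JSON. servo_tool: Moves the arm, as the interface text tells. Its arguments: {"type":"object","properties":{"moves":{"type":"array","items":{"type":"array","items":{"type":"array","items":{"type":"number"}}}},"claw":{"type":"number"},"force":{"type":"number"}},"required":["moves"]}

```bash
ls; mkdir -p pics; cat > h.py <<'E'
import numpy as np, cv2
from plant import env
from scipy.spatial.transform import Rotation as R
def snap(n,f=None):
    im,d=env.camera(n)
    if f: cv2.imwrite('pics/'+f,im[:,:,::-1])
    return im,d
def cloud(n,d,mask):
    p=env.camera_params(n); v,u=np.nonzero(mask&(d>0)); z=d[v,u]
    K=np.array([[p['fx'],0,p['cx']],[0,p['fy'],p['cy']],[0,0,1]])
    xy=cv2.undistortPoints(np.c_[u,v].astype(float)[:,None],K,np.array(p['dist']))[:,0]
    c=np.c_[xy,np.ones(len(z))]*z[:,None]
    Rm=cv2.Rodrigues(np.array(p['rvec'],float))[0]
    return (c-np.array(p['tvec']).ravel())@Rm
def pix(n,P):
    p=env.camera_params(n)
    K=np.array([[p['fx'],0,p['cx']],[0,p['fy'],p['cy']],[0,0,1]])
    return cv2.projectPoints(np.array(P,float).reshape(-1,1,3),np.array(p['rvec'],float),np.array(p['tvec'],float),K,np.array(p['dist']))[0][:,0]
E
python3 - <<'E'
from h import *
np.set_printoptions(precision=4,suppress=True)
print(env.sense())
a,d=snap('scene','s0.png')
for t in ['press','canister','canister_bar','mat','catch_paddle','pull_handle','bin','spray','pen_cup','carton','tape_roll']:
    print('s',t,[(np.round(r['point'],3),round(r['p'],2)) for r in env.search_frame('scene',t)[:2]])
b,d2=snap('top','t0.png')
for t in ['press','canister','canister_bar','mat','catch_paddle','pull_handle','bin','spray','pen_cup','carton','tape_roll','screwdriver']:
    print('t',t,[(np.round(r['point'],3),round(r['p'],2)) for r in env.search_frame('top',t)[:2]])
np.savez('f0.npz',a=a,d=d,b=b,d2=d2)
E
```

```text
pics
{'time_s': 0.0, 'q': array([-77.0695,  12.674 ,  87.5257,   0.0009,  79.9109,  -7.2263]), 'joint_velocities': array([-0.0091, -0.0045,  0.0801,  0.1203,  0.0025,  0.0274]), 'joint_torque': array([  0.0017, -49.4606, -38.7375,   0.0702,   0.057 ,  -0.0001]), 'eef_pos': array([ 0.2152, -0.5861,  0.2215]), 'eef_rot': array([-179.8905,   -0.0147,   20.1566]), 'wrist_force': array([0.8433, 0.6341, 0.0644]), 'ft_torque': array([-0.003 , -0.0023,  0.0657]), 'grip_force': 0.0, 'opening': 0.08737332992689911}
s press [(array([0.648, 0.014, 0.027]), 0.87), (array([0.647, 0.01 , 0.248]), 0.66)]
s canister [(array([ 0.5  , -0.002,  0.098]), 0.64)]
s canister_bar [(array([ 0.497, -0.002,  0.1  ]), 0.63)]
s mat [(array([0.411, 0.347, 0.001]), 0.79), (array([0.648, 0.014, 0.026]), 0.74)]
s catch_paddle [(array([ 0.631, -0.068,  0.134]), 0.5)]
s pull_handle [(array([0.647, 0.014, 0.252]), 0.74)]
s bin [(array([ 0.442, -0.33 ,  0.022]), 0.91), (array([ 0.503, -0.001,  0.096]), 0.59)]
s spray [(array([0.752, 0.257, 0.094]), 0.91)]
s pen_cup [(array([ 0.651, -0.414,  0.07 ]), 0.58)]
s carton [(arr
[... 202 characters left out ...]
9]), 0.66)]
t canister [(array([ 0.476, -0.014,  0.121]), 0.62)]
t canister_bar [(array([ 0.474, -0.012,  0.118]), 0.87)]
t mat [(array([0.399, 0.339, 0.008]), 0.89)]
t catch_paddle [(array([ 0.624, -0.06 ,  0.131]), 0.76)]
t pull_handle [(array([0.636, 0.006, 0.252]), 0.68), (array([ 0.434, -0.345,  0.006]), 0.5)]
t bin [(array([ 0.435, -0.345,  0.003]), 0.58)]
t spray [(array([0.722, 0.238, 0.096]), 0.71), (array([ 0.435, -0.344,  0.007]), 0.38)]
t pen_cup [(array([ 0.627, -0.058,  0.135]), 0.67), (array([ 0.634, -0.43 ,  0.067]), 0.62)]
t carton [(array([0.604, 0.428, 0.088]), 0.79)]
t tape_roll [(array([0.634, 0.275, 0.048]), 0.94)]
t screwdriver [(array([ 0.649, -0.304,  0.027]), 0.56)]
```

```bash
python3 - <<'E'
import cv2,numpy as np
a=cv2.imread('pics/s0.png');b=cv2.imread('pics/t0.png')
cv2.imwrite('pics/s0c.png',cv2.resize(a,(800,600)));cv2.imwrite('pics/t0c.png',cv2.resize(b,(800,600)))
E
```

```text
(no output)
```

View pics/s0c.png

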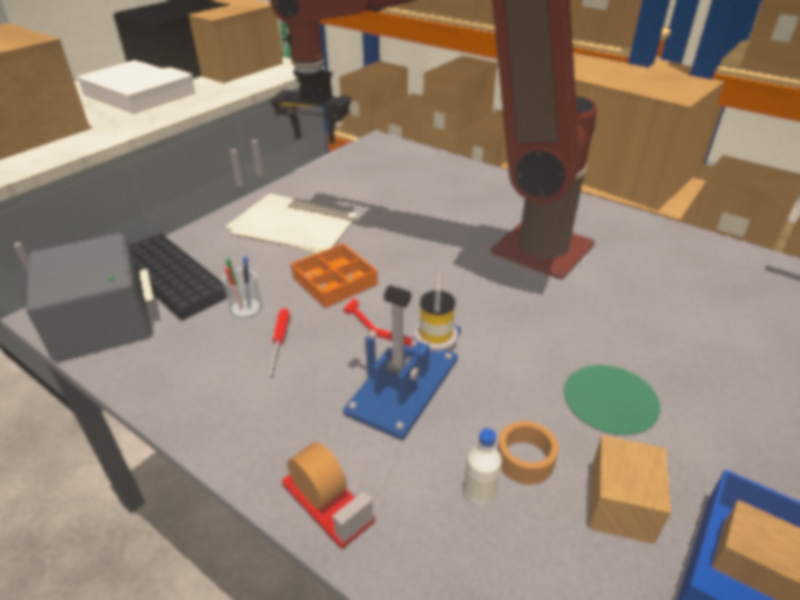

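View pics/t0c.png

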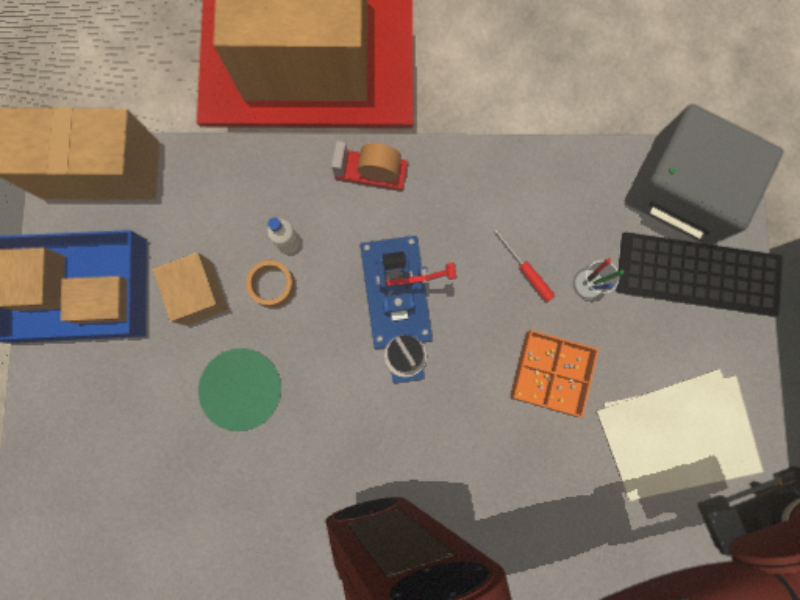

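The scene view shows the press at (400,375), the canister on the rest at (437,315) and the mat at (612,398). In the top view the mat is left at (240,390), the press at (397,290) with its front down, the canister at (405,355), and the paddle on the right at (451,271). Next I'll fit the poses.

```bash
python3 - <<'E'
from h import *
np.set_printoptions(precision=4,suppress=True)
f=np.load('f0.npz')
def col(im,lo,hi): return cv2.inRange(cv2.cvtColor(im,cv2.COLOR_RGB2HSV),np.array(lo),np.array(hi))>0
for n,im,d in (('top',f['b'],f['d2']),('scene',f['a'],f['d'])):
    g=cloud(n,d,col(im,(55,90,40),(90,255,255)))
    g=g[(g[:,2]<.03)&(g[:,0]<.6)&(g[:,1]>.2)]
    c,r=cv2.minEnclosingCircle(g[:,:2].astype(np.float32)); print(n,'mat',c,r,np.median(g,0))
    b=cloud(n,d,col(im,(100,120,40),(125,255,255)))
    b=b[(abs(b[:,1])<.15)&(b[:,0]<.85)&(b[:,0]>.4)]
    ft=b[(b[:,2]<.03)&(b[:,2]>.005)]
    print(' foot',cv2.minAreaRect(ft[:,:2].astype(np.float32)),np.median(ft[:,2]),len(ft))
    # everything around
    A=cloud(n,d,np.ones(d.shape,bool))
    m=(abs(A[:,1])<.15)&(A[:,0]<.75)&(A[:,0]>.4)
    A=A[m]
    k=A[(A[:,2]>.235)]; print(' handle',k.mean(0),k.min(0),k.max(0),len(k))
    k=A[(A[:,2]>.145)&(A[:,2]<.2)&(A[:,0]<.57)]
    if len(k)>4: print(' bar',k.mean(0),cv2.minAreaRect(k[:,:2].astype(np.float32)),len(k), k[:,2].max())
    k=A[(A[:,2]>.105)&(A[:,2]<.13)&(A[:,0]<.57)]; 
    print(' lid',k.mean(0),cv2.minEnclosingCircle(k[:,:2].astype(np.float32)),len(k),np.median(k[:,2]))
    r=cloud(n,d,col(im,(0,170,80),(8,255,255))|col(im,(172,170,80),(180,255,255)))
    r=r[(abs(r[:,1])<.15)&(r[:,0]<.75)&(r[:,0]>.4)]
    print(' red',r.mean(0),len(r)); r=r[r[:,1].argsort()]; print(r[:8],r[-4:])
E
```

```text
top mat (0.3997029662132263, 0.3442365527153015) 0.08783778548240662 [0.3987 0.3444 0.0031]
 foot ((0.5762501955032349, -0.0017849355936050415), (0.31593579053878784, 0.1251058280467987), 8.38378620147705) 0.01889267215359445 1319
 handle [0.6321 0.0055 0.2501] [ 0.6178 -0.0142  0.2371] [0.6493 0.0256 0.2565] 145
 bar [ 0.4719 -0.0166  0.1669] ((0.4718547463417053, -0.017189957201480865), (0.0628182515501976, 0.010063807480037212), 32.08682632446289) 73 0.1728333851632845
 lid [ 0.4716 -0.0163  0.117 ] ((0.47210603952407837, -0.016612952575087547), 0.03623516485095024) 346 0.11691201278920596
 red [ 0.6258 -0.0708  0.1469] 115
[[ 0.6397 -0.1103  0.1675]
 [ 0.6336 -0.1103  0.167 ]
 [ 0.6243 -0.1102  0.1669]
 [ 0.6211 -0.1101  0.1674]
 [ 0.618  -0.11    0.1675]
 [ 0.627  -0.11    0.1687]
 [ 0.6299 -0.1099  0.17  ]
 [ 0.6398 -0.1073  0.167 ]] [[0.6114 0.0154 0.1333]
 [0.6173 0.0186 0.1354]
 [0.6151 0.0186 0.1299]
 [0.6121 0.0186 0.1291]]
scene mat (0.4060865044593811, 0.34579065442085266) 0.08656391501426697 [0.4082 0.3478 0.0022]
 foot ((0.6265963315963745, 0.008187264204025269), (0.22627387940883636, 0.12412018328905106), 8.533062934875488) 0.018275867850637117 1272
 handle [0.6459 0.0103 0.247 ] [ 0.627  -0.0124  0.2353] [0.6583 0.0283 0.2554] 161
 bar [ 0.4893 -0.0084  0.1626] ((0.4802829921245575, -0.015516836196184158), (0.06338414549827576, 0.009477145969867706), 34.464195251464844) 58 0.17059717640523195
 lid [ 0.485  -0.0116  0.115 ] ((0.4775609076023102, -0.0149309691041708), 0.03783047944307327) 275 0.11555233363208099
 red [ 0.6335 -0.068   0.1456] 101
[[ 0.6256 -0.1062  0.1683]
 [ 0.6304 -0.1061  0.1677]
 [ 0.6362 -0.1048  0.1683]
 [ 0.6416 -0.104   0.1684]
 [ 0.6249 -0.1032  0.1656]
 [ 0.634  -0.103   0.1677]
 [ 0.6475 -0.1027  0.1691]
 [ 0.6348 -0.1025  0.1648]] [[0.6204 0.0172 0.1327]
 [0.6223 0.0186 0.1311]
 [0.6235 0.0195 0.1286]
 [0.62   0.0205 0.1304]]
```

servo_tool(
  moves=[
    [[0.022,-0.0224,-0.008,0],[0.022,-0.0224,-0.008,0],[0.022,-0.0224,-0.008,0],[0.022,-0.0224,-0.008,0],[0.022,-0.0224,-0.008,0],[0.022,-0.0224,-0.008,0],[0.022,-0.0224,-0.008,0],[0.022,-0.0224,-0.008,0]],
  ],
  claw=0.087,
)

```text
time_s: 1.92
eef_pos: [0.3192, -0.3564, 0.2871]
eef_rot: [180.0, -0.0, 20.1]
wrist_force: [0.5, -0.2, 0.7]
opening: 0.0872
grip_force: 0.0
```

servo_tool(
  moves=[
    [[0.022,-0.0224,-0.004,0],[0.022,-0.0224,-0.004,0],[0.022,-0.0224,-0.004,0],[0.022,-0.0224,-0.004,0],[0.022,-0.0224,-0.004,0],[0.022,-0.0224,0,0],[0.022,-0.0224,0,0],[0.022,-0.0224,0,0]],
  ],
)

```text
time_s: 2.58
eef_pos: [0.4227, -0.1275, 0.307]
eef_rot: [180.0, -0.0, 20.1]
wrist_force: [0.5, -0.7, -0.4]
opening: 0.0868
grip_force: 0.0
```

servo_tool(
  moves=[
    [[0.022,-0.0224,0,0],[0.022,-0.0224,0,0],[0.022,-0.0224,0,0],[0.022,-0.0224,0,0],[0,0,0,-0.115],[0,0,0,-0.115],[0,0,0,0],[0,0,0,0]],
  ],
)

```text
time_s: 3.25
eef_pos: [0.474, -0.0144, 0.3066]
eef_rot: [180.0, -0.0, 33.2]
wrist_force: [-0.0, 0.4, -0.5]
opening: 0.0869
grip_force: 0.0
```

```bash
cat >> h.py <<'E'
def wcloud(d,mask,s):
    p=env.camera_params('wrist'); v,u=np.nonzero(mask&(d>0)); z=d[v,u]
    K=np.array([[p['fx'],0,p['cx']],[0,p['fy'],p['cy']],[0,0,1]])
    xy=cv2.undistortPoints(np.c_[u,v].astype(float)[:,None],K,np.array(p['dist']))[:,0]
    c=np.c_[xy,np.ones(len(z))]*z[:,None]
    T=np.array(p['tool_from_camera']); t=c@T[:3,:3].T+T[:3,3]
    return t@R.from_euler('xyz',s['eef_rot'],degrees=True).as_matrix().T+s['eef_pos']
def tool(dw,s):  # world shift -> tool axes
    return R.from_euler('xyz',s['eef_rot'],degrees=True).as_matrix().T@np.array(dw)
def grab(f=None):
    s=env.sense(); im,d=snap('wrist',f); return s,im,wcloud(d,np.ones(d.shape,bool),s),im[d>0]
def rect(k): return cv2.minAreaRect(k[:,:2].astype(np.float32)),k.mean(0),len(k)
E
python3 - <<'E'
from h import *
np.set_printoptions(precision=4,suppress=True)
s,im,A,_=grab('w0.png'); print(s['eef_pos'],s['eef_rot'],s['time_s'])
np.savez('w0.npz',A=A)
N=(abs(A[:,1])<.1)
k=A[N&(A[:,2]>.158)&(A[:,2]<.18)&(A[:,0]<.55)]; print('bar',rect(k),k[:,2].max())
k=A[N&(A[:,2]>.11)&(A[:,2]<.125)&(A[:,0]<.55)]; print('lid',cv2.minEnclosingCircle(k[:,:2].astype(np.float32)),len(k))
k=A[N&(A[:,2]>.02)&(A[:,2]<.04)&(A[:,0]<.55)]; print('rest',rect(k))
print(A.min(0),A.max(0))
E
```

```text
[ 0.474  -0.0144  0.3066] [179.9928  -0.0012  33.1583] 3.25
bar (((0.47602730989456177, -0.015351550653576851), (0.06282288581132889, 0.00982567761093378), 33.0521125793457), array([ 0.4769, -0.0147,  0.1682]), 637) 0.17105860966832445
lid ((0.4753575921058655, -0.01571042276918888), 0.0364009253680706) 2559
rest (((0.48508256673812866, -0.009186886250972748), (0.13104824721813202, 0.12960058450698853), 89.9610595703125), array([ 0.5137, -0.0021,  0.0247]), 1484)
[ 0.1416 -0.461  -0.0043] [0.8383 0.3978 0.4277]
```

View pics/w0.png

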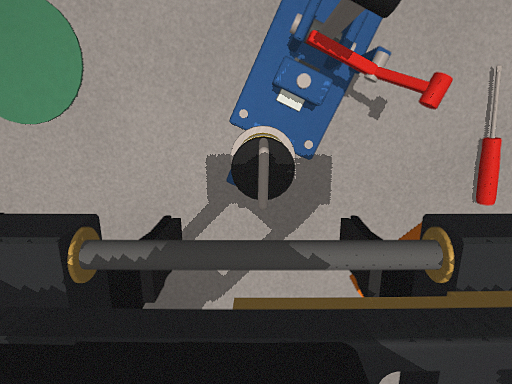

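The wrist view shows the bar running vertically at (263,170), square to the fingers, with the paddle at (435,90) and a corner of the mat at (30,60). The bar is at (0.476, -0.0155) and its axis is at z = 0.165, as it should be.

servo_tool(
  moves=[
    [[0.001,0.002,0.02,0],[0,0,0.022,0],[0,0,0.025,0],[0,0,0.025,0],[0,0,0.025,0],[0,0,0.022,0],[0,0,0.015,0],[0,0,0.006,0]],
  ],
)

```text
time_s: 3.97
eef_pos: [0.4741, -0.0159, 0.1438]
eef_rot: [-179.8, 0.2, 33.1]
wrist_force: [0.6, 1.1, -0.3]
opening: 0.0868
grip_force: 0.0
```

servo_tool(
  moves=[
    [[0,0,0,0],[0,0,0,0],[0,0,0,0],[0,0,0,0],[0,0,0,0],[0,0,0,0],[0,0,0,0],[0,0,0,0]],
  ],
  claw=0,
  force=40,
)

```text
time_s: 4.63
eef_pos: [0.4761, -0.0156, 0.1468]
eef_rot: [180.0, -0.0, 33.3]
wrist_force: [0.1, 0.0, -1.1]
opening: 0.0415
grip_force: 0.0
```

servo_tool(
  moves=[
    [[0,0,0,0],[0,0,0,0],[0,0,0,0],[0,0,0,0],[0,0,0,0],[0,0,0,0],[0,0,0,0],[0,0,0,0]],
  ],
)

```text
time_s: 5.3
eef_pos: [0.476, -0.0157, 0.1465]
eef_rot: [180.0, -0.0, 33.3]
wrist_force: [1.0, -0.5, 0.0]
opening: 0.0085
grip_force: 40.0
```

servo_tool(
  moves=[
    [[0,0,-0.005,0],[0,0,-0.012,0],[0,0,-0.015,0],[0,0,-0.015,0],[0,0,-0.012,0],[0,0,-0.006,0],[0,0,0,0],[0,0,0,0]],
  ],
)

```text
time_s: 5.97
eef_pos: [0.476, -0.0157, 0.2116]
eef_rot: [180.0, -0.0, 33.3]
wrist_force: [0.7, -0.2, -3.7]
opening: 0.0088
grip_force: 40.0
```

servo_tool(
  moves=[
    [[0.002,-0.005,0,0],[0.004,-0.01,0,0],[0.006,-0.015,0,0],[0.008,-0.02,0,0],[0.009,-0.022,0,0],[0.009,-0.022,0,0],[0.009,-0.022,0,0],[0.009,-0.022,0,0]],
  ],
)

```text
time_s: 6.63
eef_pos: [0.4456, 0.1322, 0.2107]
eef_rot: [-179.9, 0.1, 33.3]
wrist_force: [0.4, 0.6, -3.2]
opening: 0.0087
grip_force: 40.0
```

servo_tool(
  moves=[
    [[0.009,-0.022,0,0],[0.009,-0.022,0,0],[0.009,-0.022,0,0],[0.009,-0.022,0,0],[0.009,-0.022,0,0],[0.009,-0.022,0,0],[0.008,-0.02,0,0],[0.006,-0.015,0,0]],
  ],
)

```text
time_s: 7.3
eef_pos: [0.4101, 0.3095, 0.2106]
eef_rot: [-179.9, 0.1, 33.4]
wrist_force: [-0.0, 0.1, -3.7]
opening: 0.0084
grip_force: 40.0
```

servo_tool(
  moves=[
    [[0.006,-0.015,0,0],[0.004,-0.01,0,0],[0.003,-0.008,0,0],[0.001,-0.003,0,0],[0,0,0.01,0],[0,0,0.01,0],[0,0,0.01,0],[0,0,0.005,0]],
  ],
)

```text
time_s: 7.97
eef_pos: [0.403, 0.3437, 0.1738]
eef_rot: [180.0, 0.2, 33.3]
wrist_force: [-0.7, -1.0, -3.3]
opening: 0.0086
grip_force: 40.0
```

```bash
python3 - <<'E'
from h import *
np.set_printoptions(precision=4,suppress=True)
s=env.sense(); print(s)
for n in('top','scene'):
    im,d=snap(n)
    A=cloud(n,d,np.ones(d.shape,bool)); c=im[d>0]
    h=cv2.cvtColor(im,cv2.COLOR_RGB2HSV); g=cloud(n,d,cv2.inRange(h,(55,90,40),(90,255,255))>0)
    g=g[(g[:,2]<.03)&(g[:,0]<.6)&(g[:,1]>.2)]; print(n,cv2.minEnclosingCircle(g[:,:2].astype(np.float32)))
    y=cloud(n,d,cv2.inRange(h,(20,120,80),(34,255,255))>0); y=y[(y[:,1]>.25)&(y[:,0]<.5)&(y[:,2]>.03)]
    if len(y): print(' yellow',y.mean(0),y.min(0),y.max(0),len(y))
E
```

```text
{'time_s': 7.9667, 'q': array([ 31.9318,   2.0574, 104.4591,  -0.0115,  73.6873,  88.6571]), 'joint_velocities': array([-0.084 ,  3.0179,  2.6701,  0.1461, -5.5219,  0.0062]), 'joint_torque': array([  0.1235, -42.2103, -40.6271,   0.0512,  -0.2174,  -0.001 ]), 'eef_pos': array([0.403 , 0.3437, 0.1738]), 'eef_rot': array([179.9937,   0.2039,  33.278 ]), 'wrist_force': array([-0.6706, -0.9781, -3.2732]), 'ft_torque': array([-0.0453,  0.0414,  0.0242]), 'grip_force': 39.960243701934814, 'opening': 0.00858531176261095}
top ((0.3996390104293823, 0.34431344270706177), 0.08795950561761856)
 yellow [0.3888 0.3116 0.1   ] [0.3705 0.3069 0.0616] [0.4122 0.3228 0.1422] 37
scene ((0.4189329743385315, 0.35364118218421936), 0.08186304569244385)
 yellow [0.4317 0.3497 0.0988] [0.4039 0.3127 0.0534] [0.4422 0.3787 0.1424] 330
```

servo_tool(
  moves=[
    [[0,0,0.008,0],[0,0,0.01,0],[0,0,0.01,0],[0,0,0.009,0],[0,0,0.007,0],[0,0,0.005,0],[0,0,0.002,0],[0,0,0.001,0]],
  ],
)

```text
time_s: 8.73
eef_pos: [0.4037, 0.345, 0.124]
eef_rot: [-180.0, 0.0, 33.3]
wrist_force: [0.1, -0.3, -2.9]
opening: 0.0089
grip_force: 40.0
```

servo_tool(
  moves=[
    [[0,0,0.001,0],[0,0,0.001,0],[0,0,0.001,0],[0,0,0.001,0],[0,0,0,0],[0,0,0,0],[0,0,0,0],[0,0,0,0]],
  ],
)

```text
time_s: 9.4
eef_pos: [0.4039, 0.3451, 0.1206]
eef_rot: [-180.0, -0.0, 33.3]
wrist_force: [0.0, -0.1, -2.5]
opening: 0.0085
grip_force: 40.0
```

servo_tool(
  moves=[
    [[0,0,0.0005,0],[0,0,0.0005,0],[0,0,0,0],[0,0,0,0],[0,0,0,0],[0,0,0,0]],
  ],
)

```text
time_s: 9.9
eef_pos: [0.4043, 0.3455, 0.1205]
eef_rot: [-180.0, -0.1, 33.3]
wrist_force: [-1.7, -0.9, 5.6]
opening: 0.0085
grip_force: 40.0
```

Touching down. Opening.

servo_tool(
  moves=[
    [[0,0,0,0],[0,0,0,0],[0,0,0,0],[0,0,0,0],[0,0,0,0],[0,0,0,0],[0,0,0,0],[0,0,0,0]],
  ],
  claw=0.05,
)

```text
time_s: 10.57
eef_pos: [0.4039, 0.345, 0.1195]
eef_rot: [180.0, 0.0, 33.3]
wrist_force: [0.0, 0.1, -0.2]
opening: 0.0481
grip_force: 0.0
```

servo_tool(
  moves=[
    [[0,0,-0.005,0],[0,0,-0.015,0],[0,0,-0.02,0],[0,0,-0.025,0],[0,0,-0.03,0],[0,0,-0.035,0],[0,0,-0.035,0],[0,0,-0.025,0]],
  ],
)

```text
time_s: 11.23
eef_pos: [0.4044, 0.3454, 0.3137]
eef_rot: [180.0, -0.2, 33.3]
wrist_force: [0.3, 0.4, 0.8]
opening: 0.0502
grip_force: 0.0
```

```bash
python3 - <<'E'
from h import *
np.set_printoptions(precision=4,suppress=True)
s,im,A,c=grab('w1.png'); print(s['eef_pos'],s['eef_rot'],s['q'])
h=cv2.cvtColor(c[None],cv2.COLOR_RGB2HSV)[0]
g=A[(h[:,0]>55)&(h[:,0]<90)&(h[:,1]>90)&(A[:,2]<.03)&(A[:,1]>.2)]
print('mat',cv2.minEnclosingCircle(g[:,:2].astype(np.float32)),np.median(g[:,2]))
m=(A[:,1]>.25)&(A[:,0]<.5)&(A[:,0]>.3)
k=A[m&(A[:,2]>.08)&(A[:,2]<.1)]; print('lid',cv2.minEnclosingCircle(k[:,:2].astype(np.float32)),np.median(k[:,2]),k[:,2].std())
k=A[m&(A[:,2]>.125)&(A[:,2]<.16)]; print('bar',rect(k),k[:,2].max())
# press from w0
E
```

```text
[0.4044 0.3454 0.3137] [179.9971  -0.2252  33.3379] [32.0039 -3.0069 94.4116  0.0023 88.3701 88.6659]
mat ((0.40224379301071167, 0.3445050120353699), 0.08955727517604828) 0.0034997917020460623
lid ((0.402999609708786, 0.3455653190612793), 0.036485109478235245) 0.09146384915762877 0.0009879482493664893
bar (((0.4035576283931732, 0.3456588387489319), (0.06485152244567871, 0.009764197282493114), 33.28969955444336), array([0.4049, 0.347 , 0.1419]), 530) 0.14536364116636108
```

servo_tool(
  moves=[
    [[-0.0027,0.0249,0,0],[-0.0027,0.0249,0,0],[-0.0027,0.0249,0,0],[-0.0027,0.0249,0,0],[-0.0027,0.0249,0,0],[-0.0027,0.0249,0,0],[-0.0027,0.0249,0,0],[-0.0027,0.0249,0,0]],
  ],
)

```text
time_s: 11.95
eef_pos: [0.4956, 0.1656, 0.3098]
eef_rot: [180.0, -0.0, 33.3]
wrist_force: [0.4, 0.3, -0.1]
opening: 0.0503
grip_force: 0.0
```

servo_tool(
  moves=[
    [[-0.0027,0.0249,0,0],[-0.0027,0.0249,0,0],[-0.0027,0.0249,0,0],[-0.0027,0.0249,0,0],[-0.0027,0.0249,0,0],[-0.0027,0.0249,0,0],[-0.0027,0.0249,0,0],[-0.0027,0.0249,0,0]],
  ],
)

```text
time_s: 12.62
eef_pos: [0.5871, -0.0127, 0.3096]
eef_rot: [180.0, -0.0, 33.3]
wrist_force: [1.1, 0.8, -0.7]
opening: 0.05
grip_force: 0.0
```

servo_tool(
  moves=[
    [[-0.0027,0.0249,0,0],[-0.0027,0.0249,0,0],[-0.0027,0.0249,0,0],[-0.0027,0.0249,0,0],[0,0,0,-0.114],[0,0,0,-0.114],[0,0,0,-0.114],[0,0,0,-0.114]],
  ],
)

```text
time_s: 13.28
eef_pos: [0.6324, -0.101, 0.3093]
eef_rot: [-180.0, 0.0, 59.8]
wrist_force: [-0.1, 0.6, -0.0]
opening: 0.0498
grip_force: 0.0
```

servo_tool(
  moves=[
    [[0,0,0,-0.114],[0,0,0,-0.114],[0,0,0,-0.114],[0,0,0,-0.114],[0,0,0,-0.114],[0,0,0,-0.114],[0,0,0,0],[0,0,0,0]],
  ],
)

```text
time_s: 13.95
eef_pos: [0.6324, -0.1007, 0.3095]
eef_rot: [-180.0, -0.0, 98.5]
wrist_force: [-0.2, -0.6, 0.2]
opening: 0.0502
grip_force: 0.0
```

```bash
python3 - <<'E'
from h import *
np.set_printoptions(precision=4,suppress=True)
s,im,A,c=grab('w2.png'); print(s['eef_pos'],s['eef_rot'],s['q'])
h=cv2.cvtColor(c[None],cv2.COLOR_RGB2HSV)[0].astype(int)
N=(abs(A[:,1])<.2)&(A[:,0]<.85)&(A[:,0]>.4)
r=A[N&((h[:,0]<8)|(h[:,0]>172))&(h[:,1]>170)&(A[:,2]>.08)]; print('red',r.min(0),r.max(0),len(r))
k=r[r[:,1]<-.085]; print('paddle',rect(k),k[:,2].max())
f=A[N&(h[:,0]>100)&(h[:,0]<125)&(h[:,1]>120)&(A[:,2]>.008)&(A[:,2]<.026)]; print('foot',rect(f),np.median(f[:,2]))
k=A[N&(A[:,2]>.235)&(A[:,2]<.27)]; print('handle',rect(k),k[:,2].max(),k.min(0),k.max(0)) if len(k) else 0
w=np.load('w0.npz')['A'];
k=w[(abs(w[:,1])<.1)&(w[:,2]>.235)&(w[:,2]<.27)]; print('handle w0',rect(k)) if len(k) else 0
E
```

```text
[ 0.6324 -0.1007  0.3095] [-179.9974   -0.002    98.455 ] [-16.0947  12.4432  78.439    0.0007  89.121  -24.5496]
red [ 0.5951 -0.114   0.0919] [0.6488 0.027  0.4292] 1746
paddle (((0.6274725794792175, -0.09943521022796631), (0.040506262332201004, 0.027164572849869728), 8.504354476928711), array([ 0.6334, -0.101 ,  0.1662]), 618) 0.3464572953213888
foot (((0.5783668756484985, -0.0019434839487075806), (0.31818875670433044, 0.1282798945903778), 8.31104564666748), array([0.6142, 0.0014, 0.0194]), 9976) 0.019461746538785518
handle (((0.6376227140426636, 0.006728779524564743), (0.030161798000335693, 0.039836760610342026), 8.362129211425781), array([0.6364, 0.0062, 0.2511]), 2877) 0.25652074195578134 [ 0.6201 -0.0148  0.2388] [0.6546 0.0274 0.2565]
handle w0 (((0.6249374151229858, -0.003736604005098343), (0.0078093367628753185, 0.027532270178198814), 25.793649673461914), array([ 0.6261, -0.0058,  0.245 ]), 486)
```

View pics/w2.png

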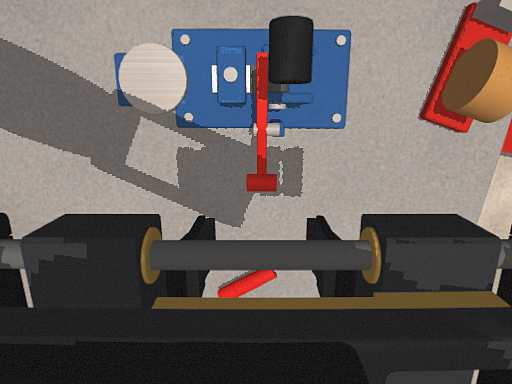

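Press yaw is 8.4° and its origin is about (0.588, -0.001). The paddle, at pixel (262,183), measures (0.634, -0.101, 0.166), which matches the prediction. I'll descend onto it.

servo_tool(
  moves=[
    [[0,0.0018,0.015,0],[0,0,0.025,0],[0,0,0.025,0],[0,0,0.025,0],[0,0,0.025,0],[0,0,0.025,0],[0,0,0.015,0],[0,0,0.0075,0]],
  ],
  claw=0.06,
)

```text
time_s: 14.67
eef_pos: [0.6324, -0.0999, 0.1437]
eef_rot: [-179.7, -0.1, 98.5]
wrist_force: [-0.4, 0.0, 0.4]
opening: 0.0601
grip_force: 0.0
```

servo_tool(
  moves=[
    [[0,0,0,0],[0,0,0,0],[0,0,0,0],[0,0,0,0],[0,0,0,0],[0,0,0,0],[0,0,0,0],[0,0,0,0]],
  ],
  claw=0,
  force=10,
)

```text
time_s: 15.33
eef_pos: [0.6335, -0.1013, 0.148]
eef_rot: [-179.9, 0.1, 98.6]
wrist_force: [-4.2, -2.5, 4.2]
opening: 0.0297
grip_force: 10.0
```

servo_tool(
  moves=[
    [[-0.0054,0,0.0062,0],[-0.0045,0,0.0066,0],[-0.0037,0,0.0073,0],[-0.0028,0,0.0075,0],[-0.0018,0,0.008,0],[0,0,0,0]],
  ],
)

```text
time_s: 15.83
eef_pos: [0.6358, -0.1182, 0.1097]
eef_rot: [-179.9, -0.1, 98.6]
wrist_force: [-3.3, 0.8, -0.7]
opening: 0.0298
grip_force: 10.0
```

servo_tool(
  moves=[
    [[-0.0008,0,0.0081,0],[0.0003,0,0.0081,0],[0.0012,0,0.008,0],[0.0022,0,0.0078,0],[0.0032,0,0.0075,0],[0,0,0,0],[0,0,0,0],[0,0,0,0]],
  ],
)

```text
time_s: 16.5
eef_pos: [0.6351, -0.112, 0.0716]
eef_rot: [-179.9, -0.0, 98.7]
wrist_force: [-5.4, 1.8, -1.2]
opening: 0.03
grip_force: 10.0
```

```bash
python3 - <<'E'
from h import *
np.set_printoptions(precision=4,suppress=True)
for n in('top','scene'):
    im,d=snap(n)
    h=cv2.cvtColor(im,cv2.COLOR_RGB2HSV)
    r=cloud(n,d,(cv2.inRange(h,(0,170,80),(8,255,255))|cv2.inRange(h,(172,170,80),(180,255,255)))>0)
    o=np.array([.588,-.0006]);a=np.radians(8.4)
    r=r[(abs(r[:,1])<.15)&(r[:,0]<.75)&(r[:,0]>.5)&(r[:,2]<.25)]
    q=r.copy();q[:,:2]=(r[:,:2]-o)@np.array([[np.cos(a),-np.sin(a)],[np.sin(a),np.cos(a)]])
    print(n,len(q)); print(q[q[:,2].argsort()][::max(1,len(q)//12)])
E
```

```text
top 19
[[ 0.0285 -0.0816  0.1133]
 [ 0.0249 -0.0808  0.1156]
 [ 0.0288 -0.0749  0.117 ]
 [ 0.0282 -0.078   0.1177]
 [ 0.0248 -0.0774  0.1185]
 [ 0.0289 -0.0716  0.1188]
 [ 0.0257 -0.0711  0.1189]
 [ 0.0251 -0.0742  0.1197]
 [ 0.0231 -0.0392  0.1897]
 [ 0.0265 -0.0367  0.1899]
 [ 0.0294 -0.0371  0.1909]
 [ 0.0297 -0.0341  0.1913]
 [ 0.0258 -0.0395  0.1913]
 [ 0.0311 -0.0433  0.1927]
 [ 0.0281 -0.0428  0.1931]
 [ 0.0319 -0.0374  0.1932]
 [ 0.0228 -0.036   0.1939]
 [ 0.0312 -0.0402  0.1947]
 [ 0.0281 -0.0398  0.195 ]]
scene 71
[[ 0.0318 -0.1083  0.0948]
 [ 0.0363 -0.1016  0.1011]
 [ 0.0327 -0.0966  0.1045]
 [ 0.0336 -0.0924  0.1069]
 [ 0.0392 -0.0818  0.1117]
 [ 0.0391 -0.0568  0.1375]
 [ 0.0401 -0.0493  0.1452]
 [ 0.0398 -0.0459  0.1539]
 [ 0.0376 -0.0502  0.1617]
 [ 0.0389 -0.0427  0.1694]
 [ 0.0377 -0.0432  0.1757]
 [ 0.0377 -0.043   0.183 ]
 [ 0.0395 -0.0385  0.1897]
 [ 0.0366 -0.0336  0.1931]
 [ 0.0347 -0.0411  0.196 ]]
```

servo_tool(
  moves=[
    [[0,0,0,0],[0,0,0,0],[0,0,0,0],[0,0,0,0],[0,0,0,0],[0,0,-0.008,0],[0,0,-0.015,0],[0,0,-0.02,0]],
  ],
  claw=0.06,
)

```text
time_s: 17.27
eef_pos: [0.6349, -0.112, 0.1141]
eef_rot: [-179.8, -0.1, 98.7]
wrist_force: [0.4, 0.3, 0.1]
opening: 0.0593
grip_force: 0.0
```

servo_tool(
  moves=[
    [[0,0,-0.025,0],[0,0,-0.03,0],[0,0,-0.03,0],[0,0,-0.03,0],[0,0,-0.03,0],[0,0,-0.03,0],[0,0,-0.025,0],[0,0,-0.005,0]],
  ],
  claw=0.087,
)

```text
time_s: 17.93
eef_pos: [0.638, -0.1129, 0.3273]
eef_rot: [179.5, 0.2, 98.7]
wrist_force: [0.9, 0.1, 1.7]
opening: 0.0868
grip_force: 0.0
```

servo_tool(
  moves=[
    [[0,0,0,0.112],[0,0,0,0.112],[0,0,0,0.112],[0,0,0,0.112],[0,0,0,0.112],[0,0,0,0.112],[0,0,0,0.112],[0,0,0,0.112]],
  ],
)

```text
time_s: 18.6
eef_pos: [0.6358, -0.1123, 0.3193]
eef_rot: [-180.0, 0.0, 47.0]
wrist_force: [0.8, 0.1, -0.4]
opening: 0.0869
grip_force: 0.0
```

servo_tool(
  moves=[
    [[0,0,0,0.112],[0,0,0,0.112],[0,0,0,0.112],[0,0,0,0.112],[0,0,0,0.112],[0,0,0,0.112],[0,0,0,0],[0,0,0,0]],
  ],
)

```text
time_s: 19.27
eef_pos: [0.6358, -0.1123, 0.3195]
eef_rot: [-180.0, 0.0, 9.0]
wrist_force: [-0.1, -0.6, -0.1]
opening: 0.0872
grip_force: 0.0
```

```bash
python3 - <<'E'
from h import *
np.set_printoptions(precision=4,suppress=True)
s,im,A,c=grab('w3.png'); print(s['eef_pos'],s['eef_rot'],s['q'])
h=cv2.cvtColor(c[None],cv2.COLOR_RGB2HSV)[0].astype(int)
o=np.array([.588,-.0006]);a=np.radians(8.4)
N=(abs(A[:,1])<.2)&(A[:,0]<.85)&(A[:,0]>.5)&(A[:,2]<.27)
r=A[N&((h[:,0]<8)|(h[:,0]>172))&(h[:,1]>170)&(A[:,2]>.05)]; print('red',r.min(0),r.max(0),len(r))
k=A[N&(A[:,2]>.235)]; print('handle',rect(k),k[:,2].max()) if len(k) else 0
im,d=snap('top'); A=cloud('top',d,np.ones(d.shape,bool))
E
```

```text
[ 0.6358 -0.1123  0.3195] [-179.9813    0.0343    8.9985] [-17.0121  13.0811  76.657    0.0017  90.301   63.9894]
red [ 0.6183 -0.1206  0.0807] [ 0.6507 -0.0135  0.229 ] 1292
handle (((0.638262927532196, 0.005968818441033363), (0.029414130374789238, 0.04058011248707771), 6.985084533691406), array([0.64  , 0.004 , 0.2502]), 2227) 0.2557349572177277
```

View pics/w3.png

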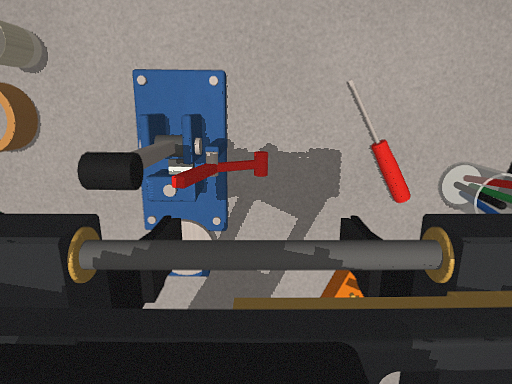

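The catch is over: its paddle is low on the outside at (260,163). The lever is still upright, with its handle at (110,170). Now I'll go to the handle.

servo_tool(
  moves=[
    [[0.0026,-0.0147,0,0],[0.0026,-0.0147,0,0],[0.0026,-0.0147,0,0],[0.0026,-0.0147,0,0],[0.0026,-0.0147,0,0],[0.0026,-0.0147,0,0],[0.0026,-0.0147,0,0],[0.0026,-0.0147,0,0.01]],
  ],
)

```text
time_s: 20.03
eef_pos: [0.6385, 0.009, 0.32]
eef_rot: [180.0, -0.0, 8.3]
wrist_force: [0.4, -0.2, -0.3]
opening: 0.0872
grip_force: 0.0
```

servo_tool(
  moves=[
    [[0,0,0.01,0],[0,0,0.018,0],[0,0,0.02,0],[0,0,0.02,0],[0,0,0.016,0],[0,0,0.01,0],[0,0,0.0045,0],[0,0,0,0]],
  ],
)

```text
time_s: 20.7
eef_pos: [0.6379, 0.007, 0.2199]
eef_rot: [-180.0, 0.1, 8.2]
wrist_force: [-1.0, -0.2, 0.8]
opening: 0.0872
grip_force: 0.0
```

servo_tool(
  moves=[
    [[0,0,0,0],[0,0,0,0],[0,0,0,0],[0,0,0,0],[0,0,0,0],[0,0,0,0],[0,0,0,0],[0,0,0,0]],
  ],
  claw=0.02,
  force=35,
)

```text
time_s: 21.37
eef_pos: [0.6386, 0.007, 0.2215]
eef_rot: [180.0, -0.0, 8.2]
wrist_force: [-0.1, -3.1, 0.9]
opening: 0.0418
grip_force: 3.5
```

servo_tool(
  moves=[
    [[0,0,0,0],[0,0,0,0],[-0.0085,0,0.0002,0],[-0.0085,0,0.0007,0],[-0.0084,0,0.001,0],[-0.0084,0,0.0015,0],[0,0,0,0],[0,0,0,0]],
  ],
)

```text
time_s: 22.03
eef_pos: [0.6064, 0.0015, 0.2188]
eef_rot: [179.9, -0.2, 8.2]
wrist_force: [4.1, -3.1, -1.9]
opening: 0.0394
grip_force: 35.0
```

servo_tool(
  moves=[
    [[-0.0083,0,0.0019,0],[-0.0082,0,0.0023,0],[-0.0081,0,0.0027,0],[-0.0079,0,0.0031,0],[-0.0077,0,0.0035,0],[-0.0076,0,0.0039,0],[0,0,0,0]],
  ],
)

```text
time_s: 22.62
eef_pos: [0.5591, -0.0054, 0.2023]
eef_rot: [179.9, -0.3, 8.2]
wrist_force: [5.3, -3.0, 3.1]
opening: 0.0396
grip_force: 35.0
```

servo_tool(
  moves=[
    [[-0.0074,0,0.0043,0],[-0.0071,0,0.0046,0],[-0.0069,0,0.005,0],[-0.0066,0,0.0053,0],[-0.0063,0,0.0056,0],[-0.0061,0,0.006,0],[0,0,0,0]],
  ],
)

```text
time_s: 23.2
eef_pos: [0.5187, -0.0112, 0.1714]
eef_rot: [179.9, -0.2, 8.2]
wrist_force: [1.0, -3.6, 9.4]
opening: 0.0394
grip_force: 35.0
```

servo_tool(
  moves=[
    [[-0.0057,0,0.0063,0],[-0.0055,0,0.0065,0],[-0.0051,0,0.0068,0],[-0.0048,0,0.007,0],[-0.0044,0,0.0073,0],[-0.0041,0,0.0074,0],[0,0,0,0],[0,0,0,0]],
  ],
)

```text
time_s: 23.87
eef_pos: [0.49, -0.0153, 0.1303]
eef_rot: [179.9, -0.2, 8.2]
wrist_force: [-0.6, -3.9, 8.4]
opening: 0.0395
grip_force: 35.0
```

servo_tool(
  moves=[
    [[-0.0022,0,0.0045,0],[-0.0018,0,0.0045,0],[-0.0005,0,0.001,0],[0,0,0,0],[0,0,0,0],[0,0,0,0],[0,0,0,0],[0,0,0,0]],
  ],
)

```text
time_s: 24.53
eef_pos: [0.4855, -0.016, 0.1207]
eef_rot: [179.9, -0.2, 8.2]
wrist_force: [-1.9, -3.5, 10.1]
opening: 0.0394
grip_force: 35.0
```

```bash
python3 - <<'E'
from h import *
np.set_printoptions(precision=4,suppress=True)
s=env.sense(); print(s['eef_pos'],s['wrist_force'],s['grip_force'])
im,d=snap('scene','s9.png'); cv2.imwrite('pics/s9c.png',cv2.resize(im[150:310,150:450,::-1],(800,427)))
h=cv2.cvtColor(im,cv2.COLOR_RGB2HSV)
r=cloud('scene',d,(cv2.inRange(h,(0,170,80),(8,255,255))|cv2.inRange(h,(172,170,80),(180,255,255)))>0)
r=r[(abs(r[:,1])<.15)&(r[:,0]<.75)&(r[:,0]>.5)&(r[:,2]<.25)]; r=r[r[:,2].argsort()]; print(r[:3],r[-3:])
A=cloud('scene',d,np.ones(d.shape,bool)); k=A[(A[:,1]>.3)&(A[:,1]<.4)&(A[:,0]<.46)&(A[:,0]>.35)&(A[:,2]>.08)&(A[:,2]<.1)]; print(cv2.minEnclosingCircle(k[:,:2].astype(np.float32)))
E
```

```text
[ 0.4855 -0.016   0.1207] [-1.9459 -3.5231 10.098 ] 35.00041539198719
[[ 0.6509 -0.1099  0.0903]
 [ 0.6481 -0.1043  0.0912]
 [ 0.6395 -0.1078  0.0913]] [[ 0.6273 -0.0335  0.1931]
 [ 0.6297 -0.0352  0.1938]
 [ 0.6255 -0.0349  0.1948]]
((0.4061773419380188, 0.3461230993270874), 0.0379943884909153)
```

View pics/s9c.png

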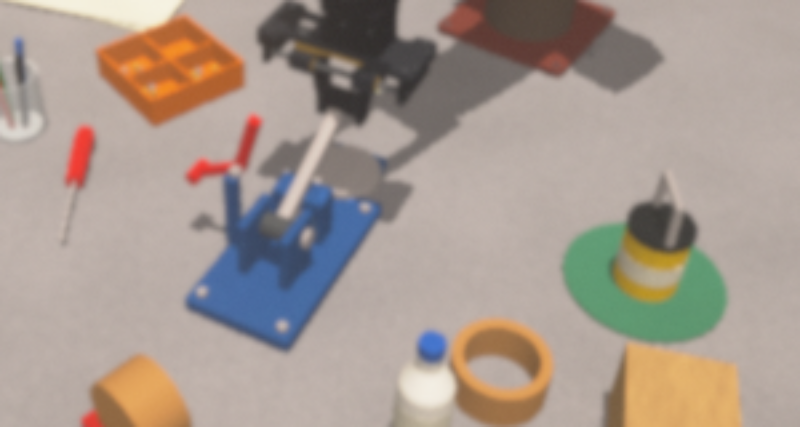

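The canister stands on the mat at (655,250), the catch is over with its paddle at (205,170), and the lever is down in the fingers. A slight extra press will seat it firmly on the stop.

servo_tool(
  moves=[
    [[-0.0005,0,0.001,0],[-0.0005,0,0.001,0],[0,0,0,0],[0,0,0,0],[0,0,0,0],[0,0,0,0]],
  ],
)

```text
time_s: 25.08
eef_pos: [0.4848, -0.0161, 0.1188]
eef_rot: [179.9, -0.2, 8.2]
wrist_force: [-2.1, -3.8, 9.5]
opening: 0.0398
grip_force: 35.0
```

servo_tool(
  moves=[
    [[-0.0004,0,0.001,0],[-0.0004,0,0.001,0],[-0.0004,0,0.001,0],[0,0,0,0],[0,0,0,0],[0,0,0,0]],
  ],
)

```text
time_s: 25.58
eef_pos: [0.4838, -0.0163, 0.1163]
eef_rot: [179.9, -0.2, 8.2]
wrist_force: [-2.1, -2.9, 12.3]
opening: 0.0395
grip_force: 35.0
```

```bash
python3 - <<'E'
from h import *
np.set_printoptions(precision=4,suppress=True)
im,d=snap('scene'); A=cloud('scene',d,np.ones(d.shape,bool))
o=np.array([.588,-.0006])+[.006,.001];a=np.radians(8.4)
q=A.copy();q[:,:2]=(A[:,:2]-o)@np.array([[np.cos(a),-np.sin(a)],[np.sin(a),np.cos(a)]])
k=q[(abs(q[:,1])<.014)&(q[:,2]>.098)&(q[:,2]<.15)&(q[:,0]<.03)&(q[:,0]>-.09)]
print(len(k)); u,s,v=np.linalg.svd(k-k.mean(0)); print(v[0],s,k.mean(0),np.arctan2(-v[0][0],v[0][2])%np.pi)
E
```

```text
179
[ 0.9245 -0.0119 -0.381 ] [0.3654 0.071  0.0406] [-0.0462  0.0019  0.1165] 1.1799422304018774
```

```bash
python3 -c "
from h import *
print(env.finish_job())"
```

```text
the job is handed in; nothing more can be done
None
```

I handed the job in at about 25.6 s of the 72 s; no verdict came back. By measurement the canister is upright and let go within about 5 mm of the mat's middle, the catch is open to about 1.25 rad, and the lever is at its stop (about 1.15 rad), still held at 35 N.

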